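# Set the carver's holding jig to its gauge mark

### The job

Roll the knurled brass wheel of the blue holding jig under a fingertip, without gripping it, until the sliding jaw has closed far enough for its yellow pointer to stand inside the red gauge band, so that the next blank will fit. Move the jaw with the wheel only: do not touch the jaw, its pointer or the white gauge rider, and leave everything else on the bench lying where it is. Finish with the hand clear of everything.

Things in the scene. Friction and masses are not known exactly. Their poses are not given: they have to be found in the camera images.
- jig: Fixed blue jig screwed to the bench, base 260 x 110 mm, 20 mm high. Origin on the bench surface; its x axis is the way the jaw slides to close, z up. Along x: wheel axis at -140 mm, sliding jaw's face at -55 mm at the start, fixed jaw's face at +35 mm (60 mm high). A dark steel scale strip with white ticks lies along its -y side. Its place and heading vary.
- wheel: Brass wheel with dark and white ribs, 70 mm diameter, 40 mm wide, standing between two blue cheeks (60 mm high, 76 mm long, 80 mm over both). Origin at its centre, 50 mm up; turns about the jig's y. Rolling its top towards the jaws (jig +x) closes the jaw, the other way opens it: 10 mm per radian, 2.9 mm per 10 mm of rim. Stays where left; about 1 N along the rim turns it; 8.5 rad from stop to stop.
- wheel_top (a point): Highest point of the wheel when not pressed, 85 mm above the bench, mid-width; fixed to the jig, with its axes. The wheel sits on a soft rubber bush: pressed, it gives way up to 8 mm, about 1.2 N per mm. Only the top is reachable, so it takes several strokes.
- jaw: Sliding jaw, dark steel with a light wood face, 27 mm along x, 90 mm wide, top 56 mm above the bench; it slides along the jig's x axis over 85 mm. Origin on the bench surface below the middle of its wood face; axes as the jig's. Not to be touched.
- pointer (a point): Tip of the yellow pointer (3 mm wide) that sticks out of the jaw on the jig's -y side, level with the jaw's face, 24 mm above the bench; it moves with the jaw. Axes as the jig's.
- gauge: White gauge rider, 44 x 14 mm, top 24 mm above the bench, clamped on the scale strip with a red band 8 mm wide (along x) across its middle; its place along the strip changes from run to run, 23 to 65 mm ahead of the pointer's start. Origin on the bench surface, on the jig's centre line, at the x of the band's middle. Not to be touched.
- mark (a point): Middle of the red band, at the edge that the pointer passes; axes as the jig's. The pointer is inside the band when it is within 4 mm of this point along the jig's x.
- chisel_wide: Wide chisel lying on the bench beside the jig, brown handle 115 mm long and 22 mm thick, steel blade 22 mm wide; origin at the ferrule, on the bench. Leave it.
- chisel_narrow: Narrow chisel lying on the bench on the jig's other side, dark handle 115 mm long and 22 mm thick, blade 9 mm wide; origin at the ferrule, on the bench. Leave it.
- mallet: Round wooden mallet standing on its head, 84 mm in diameter, 210 mm high; origin at its foot. Leave it.
- blank: Light wood blank 160 x 60 x 22 mm lying on the bench; origin under its centre. Leave it.
- offcut: Wood offcut 50 x 40 x 30 mm beside the jig's headstock; origin under its centre. Leave it.
- mug: White mug, 80 mm in diameter, 85 mm high; origin under its centre. Leave it.
- oil: Green can, 50 mm in diameter, 120 mm high; origin under its centre. Leave it.

How it is judged:
By the outcome, as a careful person would: the job done as asked, in the order asked, and still so for the second after the job is handed in, with the robot touching nothing.
It also fails if it takes over 58 s, if anything falls off the work surface, if the arm or the gripper's body presses on something with over 40 N, if the wrist force passes 120 N, or if a joint passes its speed limit or range.

### The arm

A 6-joint arm with a two-finger parallel gripper is mounted at the origin on the work surface. World frame = base frame: x ahead of the robot, y to its left, z up, the work surface at z = 0. Lengths are in mm, angles in degrees, forces in N, time in s.
With the tool pointing down it reaches from about 350 to 850 mm from the base axis. Payload 8.1 kg.
Tool frame: the origin (TCP) lies between the finger pads; the fingertips stand 22 mm ahead of it and the grasp point (between the pads) lies 3 mm ahead of it; z points along the fingers, y is the line along which they close (so a half turn about z gives the same grasp; the last joint's range is limited). The gripper opens to 85 mm and grips with 20 to 120 N. Pads are 22 mm wide; open, the fingers measure 114 mm over their backs; the gripper's body (76 mm by 85 mm) begins 54 mm behind the grasp point. The pads swing forward as they close: fully open they stand 13 mm farther back than shut.
Start: joints at [-71.413, 7.471, 85.268, -0, 87.261, -4.893], TCP at [239.075, -550.317, 253.292] pointing down, gripper open.
Joint ranges: [-169.43, 169.43], [-51.17, 129.36], [1.28, 143.12], [-76.62, 256.62], [0, 156.53], [-152.29, 152.29]. Speed limits (degrees/s): [136.94, 136.94, 159.86, 180, 180, 180].

### API

Orientations are given as [roll, pitch, yaw] about the fixed x, y, z axes, in that order (R = Rz(yaw) Ry(pitch) Rx(roll)).
In Python, from bench import sense, snapshot, calibration, hand_in gives the robot as it stands.
- The arm moves only by the shell command python3 -m crank 'ROWS' [FORCE]. ROWS is JSON, a list of rows, each a list of 5 numbers: the shift along the tool's x, y, z in cm, then the turn about the tool's z in rad, then the finger opening in cm, from 0 to 8.54. A call has 1 to 20 rows; each row is the pose to reach, as a shift and turn from the pose commanded when the call began, along the tool's axes at that moment; what a row does not reach only later rows make up. A row lasts 1/10 s, in which the tool goes at most 50 mm and 8.59 degrees, less where a joint would pass 70% of its speed; a pose out of reach is approached as far as the arm can. A call with a gripper value outside its range is refused whole. The fingers move at their own pace and stop on an object; FORCE is the grip in N (left out, the last holds). Time passes only in rows, so rows that repeat a pose let the fingers close. It gives the time, the measured TCP pose, the force, the opening and the grip force at its end, in the units of the state.
- sense(): the state, without advancing time (a new reading comes with each control period).
- snapshot(name): name is "scene" or "side" or "wrist"; returns (picture, depth): 420x560x3 uint8, red, green, blue; 420x560 float32, mm along the optical axis (not along the pixel's ray), 0 where there is no reading.
- calibration(name): a dict with "fovy" (degrees; the focal length in pixels is half the picture's height over the tangent of half this angle, whatever the lens; pixels are square), "cx", "cy" (the principal point, pixels), "rvec" (rotation vector, rad) and "tvec" (3), from world to camera coordinates, as OpenCV has them; the wrist camera has in their place "tool_from_camera" (4x4, takes a point from camera to tool coordinates, whose origin is the TCP and whose axes are the flange's). Camera axes: x right, y down, z forward; pixel columns grow to the right and rows downward; lengths in mm; the calibration is good to about 2 mm. A picture is of the moment at which its call begins: read the wrist's pose just before it. calibration takes no time and is no camera call.
- hand_in(): hands the job in; it is judged then, once.
The state is a dict: "time": time; "joint_pos": joint angles; "qd": joint speeds; "joint_efforts": joint torques, N m; "tool_pos": TCP position; "tcp_rot": TCP orientation; "ft_force": force on the tool from outside, world axes, zero at the start; "wrist_torque": the same for the moment, N m; "finger_gap": finger opening in mm; "grip_force": force on a finger pad.
Only numpy, scipy, OpenCV 4.12 (cv2) and the standard library are available. Lean on these libraries where they do the work, as an engineer would, in place of code of your own. Each camera call takes 0.05 s, during which the arm holds its last target. There are 200 camera calls.

## Working session

There is one attempt and no reset: what is moved stays moved. The work goes in short steps, Python scripts to look and compute and a shell command to move; the robot and the scene stay as the last step left them, time stands still between calls to the robot, and variables do not carry over. Pictures are saved under pics/ and viewed, at most 10 in all, crops included, and the job is handed in when it is done.

```bash
mkdir -p pics; cat > h.py <<'E'
import numpy as np, cv2
from bench import sense, snapshot, calibration
def cam(n):
    c=calibration(n); f=210/np.tan(np.radians(c["fovy"])/2)
    K=np.array([[f,0,c["cx"]],[0,f,c["cy"]],[0,0,1]])
    if n!="wrist":
        R=cv2.Rodrigues(np.array(c["rvec"],float))[0]; t=np.array(c["tvec"],float).ravel()
        return K,R.T,-R.T@t      # cam->world rot, origin
    s=sense(); r,p,y=np.radians(s["tcp_rot"])
    from scipy.spatial.transform import Rotation as Ro
    Rt=Ro.from_euler('xyz',[r,p,y]).as_matrix(); T=np.array(c["tool_from_camera"])
    return K,Rt@T[:3,:3],Rt@T[:3,3]+np.array(s["tool_pos"])
def ray(C,u,v,z):
    K,R,o=C; d=R@np.linalg.solve(K,[u,v,1.]); return o+d*(z-o[2])/d[2]
def pts(C,D):
    K,R,o=C; v,u=np.indices(D.shape); P=np.stack([(u-K[0,2])/K[0,0]*D,(v-K[1,2])/K[1,1]*D,D],-1)
    return P@R.T+o
def proj(C,p):
    K,R,o=C; q=K@(R.T@(np.array(p)-o)); return q[:2]/q[2]
E
python3 - <<'E'
from h import *
s=sense();print(s["tool_pos"],s["tcp_rot"],s["finger_gap"],s["time"])
for n in("scene","side"):
    C=cam(n);print(n,C[2]);I,D=snapshot(n);np.savez(f"{n}0.npz",I=I,D=D)
    cv2.imwrite(f"pics/{n}0.png",I[:,:,::-1])
E
```

```text
[ 238.91747797 -549.82275167  252.23735367] [-1.79893111e+02 -9.05618376e-03  2.34800386e+01] 85.29621604831905 0.0
scene [1389.8899293   507.60194168 1082.10463648]
side [-50.71130714 953.46743881 980.12102068]
```

View pics/scene0.png

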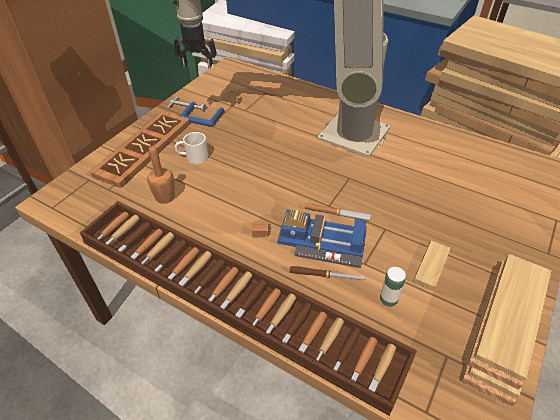

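View pics/side0.png

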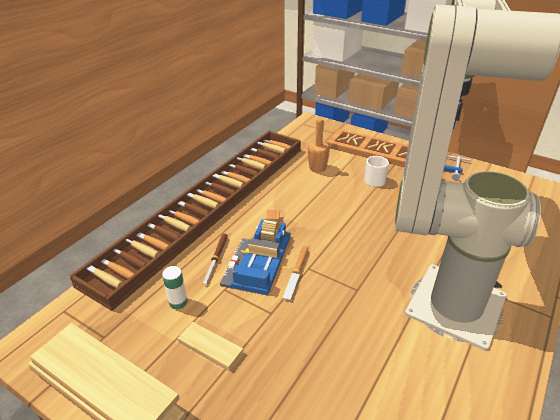

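The scene view shows the jig at about (322,235), with the wheel at its left end (293,222), yellow pointer near (318,245) and white/red gauge near (333,257). The side view shows the jig at (258,255), with the wheel at the far end (268,230).

```bash
python3 - <<'E'
from h import *
allb=[]
for n in("scene","side"):
    d=np.load(f"{n}0.npz");I,D=d["I"],d["D"];C=cam(n);P=pts(C,D)
    h=cv2.cvtColor(I,cv2.COLOR_RGB2HSV);H,S,V=[h[...,i].astype(int) for i in range(3)]
    box=np.zeros(D.shape,bool)
    if n=="scene": box[195:272,265:378]=1
    else: box[205:298,218:298]=1
    ok=box&(D>0)
    b=ok&(H>100)&(H<125)&(S>120)
    q=P[b&(P[...,2]>-5)&(P[...,2]<110)];allb.append(q)
    print(n,len(q),q.min(0).round(),q.max(0).round())
    for lo,hi in((12,28),):
        t=q[(q[:,2]>lo)&(q[:,2]<hi)]
    r=cv2.minAreaRect(q[:,:2].astype(np.float32));print(" blue rect",r)
    y=ok&(H>22)&(H<33)&(S>180)&(V>150);r=ok&((H<5)|(H>175))&(S>150)&(V>100)
    for nm,m in(("yel",y),("red",r)):
        k,l,st,ce=cv2.connectedComponentsWithStats(m.astype(np.uint8))
        for i in range(1,k):
            if st[i,4]>2: print(nm,st[i],ce[i].round(1),P[l==i].mean(0).round(1),ray(C,*ce[i],24).round(1))
    x0,y0,x1,y1=(265,195,378,272) if n=="scene" else(210,200,310,300)
    cv2.imwrite(f"pics/{n}0c.png",cv2.resize(I[y0:y1,x0:x1,::-1],None,fx=6,fy=6,interpolation=cv2.INTER_CUBIC))
q=np.vstack(allb);r=cv2.minAreaRect(q[:,:2].astype(np.float32));print(r,cv2.boxPoints(r).round())
E
```

```text
scene 1261 [460.  14.   2.] [636. 280.  69.]
 blue rect ((544.7864990234375, 142.03553771972656), (113.87268829345703, 257.58154296875), 17.62397003173828)
red [331 253   4   6  15] [332.6 255.4] [604.9 208.1  23.7] [605.1 208.2  24. ]
side 1578 [454.   8.  -0.] [617. 282.  65.]
 blue rect ((548.6036987304688, 148.71644592285156), (124.85460662841797, 257.6874084472656), 17.831701278686523)
yel [242 249   7   4  12] [245.7 250.9] [595.  155.8  25.1] [595.7 154.9  24. ]
red [231 260   5   3   6] [233.3 260.7] [602.2 207.9  23.3] [601.7 208.4  24. ]
((548.8748168945312, 145.98898315429688), (124.92230987548828, 262.19415283203125), 17.301637649536133) [[450. 253.]
 [528.   2.]
 [647.  39.]
 [570. 290.]]
```

View pics/scene0c.png

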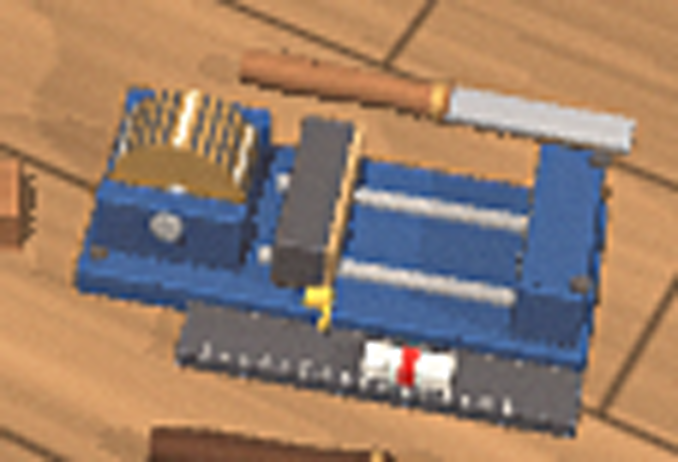

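The enlarged crop shows the wheel at left (its top around (185,115)), the jaw, the yellow pointer tip at about (323,322) and the red band at (408,367). Next I fix the jig frame.

```bash
python3 - <<'E'
from h import *
th=np.radians(107.6);ex=np.array([np.cos(th),np.sin(th)]);ey=np.array([-ex[1],ex[0]])
for n in("scene","side"):
    d=np.load(f"{n}0.npz");I,D=d["I"],d["D"];C=cam(n);P=pts(C,D)
    J=np.dstack([P[...,:2]@ex,P[...,:2]@ey,P[...,2]])
    h=cv2.cvtColor(I,cv2.COLOR_RGB2HSV);H,S,V=[h[...,i].astype(int) for i in range(3)]
    near=(D>0)&(np.hypot(P[...,0]-548,P[...,1]-146)<170)
    b=near&(H>100)&(H<125)&(S>120)
    def e(m,nm):
        q=J[m];
        if len(q):print(n,nm,len(q),np.percentile(q,[3,50,97],axis=0).round(1).tolist())
    e(b,"blue");e(near&(P[...,2]>66)&(P[...,2]<95),"wheel>66");e(near&(P[...,2]>80)&(P[...,2]<95),"wheel>80")
    e(b&(P[...,2]>56)&(P[...,2]<64)&(J[...,0]<50),"cheek tops")
    e(b&(P[...,2]>56)&(P[...,2]<64)&(J[...,0]>50),"fixed jaw tops")
    for lo in(56,):
        q=J[b&(P[...,2]>57)&(P[...,2]<63)];print(np.histogram(q[:,0],bins=np.arange(-160,140,12)))
    # fit heading by fixed jaw/wheel line skipped; mallet
    m=(D>0)&(P[...,2]>130)&(P[...,2]<215)&(P[...,0]>300)&(P[...,0]<800)&(P[...,1]>-500)&(P[...,1]<400)
    q=P[m];print("tall",len(q),np.median(q,0).round() if len(q) else "")
E
```

```text
scene blue 1261 [[-146.0, -616.3, 14.7], [9.8, -587.8, 22.6], [92.5, -514.4, 63.9]]
scene wheel>66 286 [[-143.5, -584.0, 66.6], [-111.3, -567.5, 80.6], [-14.1, -540.1, 88.9]]
scene wheel>80 146 [[-133.0, -583.3, 80.6], [-112.8, -563.3, 84.4], [-93.5, -541.7, 89.4]]
scene cheek tops 82 [[-150.2, -601.8, 57.1], [-110.5, -593.7, 61.2], [-78.1, -525.2, 63.7]]
scene fixed jaw tops 224 [[62.7, -608.1, 57.5], [76.4, -563.7, 61.0], [92.1, -515.5, 63.7]]
(array([ 6, 11,  7,  7, 12, 12, 13,  0,  0,  0,  0,  0,  0,  0,  0,  0,  0,
        0, 40, 77, 69,  6,  0,  0]), array([-160, -148, -136, -124, -112, -100,  -88,  -76,  -64,  -52,  -40,
        -28,  -16,   -4,    8,   20,   32,   44,   56,   68,   80,   92,
        104,  116,  128]))
tall 209 [ 663. -391.  181.]
side blue 1578 [[-128.6, -608.9, 7.5], [69.0, -549.3, 23.2], [100.1, -507.5, 61.7]]
side wheel>66 199 [[-135.5, -580.2, 67.6], [-101.9, -559.9, 80.0], [-83.9, -541.1, 86.7]]
side wheel>80 100 [[-129.7, -580.4, 80.3], [-109.1, -560.3, 83.4], [-94.5, -542.0, 87.3]]
side cheek tops 104 [[-144.6, -598.4, 56.2], [-106.1, -531.5, 59.2], [-77.9, -522.0, 62.6]]
side fixed jaw tops 294 [[61.9, -604.8, 56.4], [78.1, -560.5, 59.3], [94.7, -514.1, 62.7]]
(array([  1,  13,  14,  13,  16,  18,  17,   1,   0,   0,   0,   0,   0,
         0,   0,   0,   0,   0,  53, 102,  80,  31,   0,   0]), array([-160, -148, -136, -124, -112, -100,  -88,  -76,  -64,  -52,  -40,
        -28,  -16,   -4,    8,   20,   32,   44,   56,   68,   80,   92,
        104,  116,  128]))
tall 154 [ 651. -392.  178.]
```

```bash
python3 -m crank '[[27,-21,0,0.05,0],[54.7,-43,0,0.103,0],[54.7,-43,0,0.103,0],[54.7,-43,0,0.103,0],[54.7,-43,0,0.103,0],[54.7,-43,0,0.103,0],[54.7,-43,0,0.103,0],[54.7,-43,0,0.103,0],[54.7,-43,0,0.103,0],[54.7,-43,0,0.103,0],[54.7,-43,0,0.103,0],[54.7,-43,0,0.103,0],[54.7,-43,0,0.103,0],[54.7,-43,0,0.103,0],[54.7,-43,0,0.103,0],[54.7,-43,0,0.103,0],[54.7,-43,0,0.103,0],[54.7,-43,0,0.103,0],[54.7,-43,0,0.103,0],[54.7,-43,0,0.103,0]]' 20
cat > look.py <<'E'
from h import *
import sys
s=sense();print(s["time"],np.round(s["tool_pos"],1),np.round(s["tcp_rot"],2),np.round(s["ft_force"],2),s["finger_gap"])
C=cam("wrist");I,D=snapshot("wrist");np.savez(sys.argv[1]+".npz",I=I,D=D,K=C[0],R=C[1],o=C[2]);cv2.imwrite("pics/"+sys.argv[1]+".png",I[:,:,::-1])
E
python3 look.py w1
```

```text
time: 2.1
tool_pos: [569.3, 61.1, 253.6]
tcp_rot: [180.0, -0.0, 17.5]
ft_force: [-0.1, -0.3, -0.1]
finger_gap: -0.1
grip_force: 0.0
2.1 [569.3  61.1 253.6] [ 1.7999e+02 -2.0000e-02  1.7500e+01] [-0.12 -0.33 -0.11] -0.11575140162442817
```

View pics/w1.png

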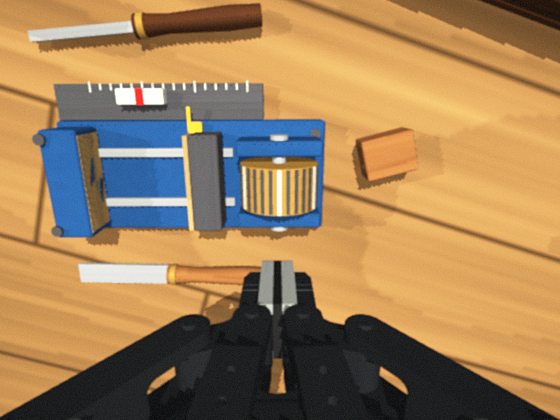

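The wrist view shows the whole jig: wheel top around (279,188), pointer tip around (188,108), red band around (139,96), with the jig nearly aligned with the picture.

```bash
cat > meas.py <<'E'
from h import *
import sys
d=np.load(sys.argv[1]+".npz");I,D=d["I"],d["D"];C=(d["K"],d["R"],d["o"]);P=pts(C,D)
th=np.radians(107.6);ex=np.array([np.cos(th),np.sin(th)]);ey=np.array([-ex[1],ex[0]])
h=cv2.cvtColor(I,cv2.COLOR_RGB2HSV);H,S,V=[h[...,i].astype(int) for i in range(3)]
def comp(m,nm,z):
    k,l,st,ce=cv2.connectedComponentsWithStats(m.astype(np.uint8));i=1+np.argmax(st[1:,4]);v,u=np.where(l==i)
    W=np.array([ray(C,a,b,z) for a,b in zip(u,v)]);j=np.c_[W[:,:2]@ex,W[:,:2]@ey]
    print(nm,st[i],"z",np.median(P[l==i][:,2]).round(1),"jx",np.percentile(j[:,0],[2,50,98]).round(1),"jy",np.percentile(j[:,1],[2,50,98]).round(1));return j
top=np.zeros(D.shape,bool);top[60:145]=1
y=comp(top&(H>22)&(H<33)&(S>190)&(V>150),"yellow",24)
r=comp(top&((H<6)|(H>174))&(S>150)&(V>110),"red",24)
t=y[y[:,1]<y[:,1].min()+8];print("tip jx",t[:,0].mean().round(1),"gap",(np.median(r[:,0])-t[:,0].mean()).round(1))
w=(P[...,2]>80)&(P[...,2]<92)&(D>0);w[240:]=0
q=P[w];print("wheel",(q[:,:2]@ex).min(),(q[:,:2]@ex).max(),(q[:,:2]@ey).min(),(q[:,:2]@ey).max(),np.percentile(q[:,2],98))
b=(H>100)&(H<125)&(S>120)&(abs(P[...,2]-20)<5)&(D>0)
print("base",cv2.minAreaRect(P[b][:,:2].astype(np.float32)))
E
python3 meas.py w1
```

```text
yellow [200 123   2   9  10] z 26.9 jx [-42.3 -42.  -41.3] jy [-615.6 -612.5 -608.5]
red [135  88   9  18 122] z 23.3 jx [10.9 13.9 17. ] jy [-647.2 -639.3 -632.2]
tip jx -41.9 gap 55.8
wheel -135.50325256528802 -95.52821311657111 -583.3187954053082 -542.7764623346743 85.7206136294625
base ((547.0176391601562, 140.46951293945312), (107.97679901123047, 256.6521301269531), 17.80258560180664)
```

```bash
python3 - <<'E'
import numpy as np,cv2
I=np.load("w1.npz")["I"];h=cv2.cvtColor(I,cv2.COLOR_RGB2HSV)
for p in((112,188),(115,189),(127,193),(109,188)):print(p,h[p])
E
sed -i 's/(H>22)&(H<33)&(S>190)&(V>150)/(H>21)\&(H<33)\&(S>150)\&(V>190)/' meas.py; python3 meas.py w1|head -3
```

```text
(112, 188) [ 29 186 255]
(115, 189) [ 27 189 255]
(127, 193) [ 28 179 254]
(109, 188) [ 29 186 255]
yellow [186 106  16  27 201] z 26.3 jx [-42.1 -33.3 -29.2] jy [-630.3 -613.9 -607.4]
red [135  88   9  18 122] z 23.3 jx [10.9 13.9 17. ] jy [-647.2 -639.3 -632.2]
tip jx -30.5 gap 44.4
```

```bash
python3 -m crank '[[0,2.2,4,0,0],[0,2.2,8,0,0],[0,2.2,12,0,0],[0,2.2,14,0,0],[0,2.2,14.5,0,0],[0,2.2,14.5,0,0],[0,2.2,14.5,0,0]]'
python3 -m crank '[[0,0,0.2,0,0],[0,0,0.4,0,0],[0,0,0.5,0,0],[0,0,0.5,0,0]]'
```

```text
time: 2.85
tool_pos: [577.4, 41.0, 110.3]
tcp_rot: [179.9, -0.2, 17.6]
ft_force: [0.2, 0.2, 1.0]
finger_gap: -0.0
grip_force: 0.0
time: 3.25
tool_pos: [576.4, 41.1, 103.6]
tcp_rot: [180.0, -0.0, 17.6]
ft_force: [1.0, -0.0, 0.2]
finger_gap: -0.2
grip_force: 0.5
```

```bash
python3 -m crank '[[0,-0.5,0.1,0,0],[0,-1,0.1,0,0],[0,-1.5,0.1,0,0],[0,-2,0.1,0,0],[0,-2.2,0.1,0,0]]'
python3 -m crank '[[0,-0.5,0,0,0],[0,-1,0,0,0],[0,-1.5,0,0,0],[0,-2,0,0,0],[0,-2,0,0,0]]'
```

```text
time: 3.75
tool_pos: [569.6, 62.9, 102.8]
tcp_rot: [-180.0, -0.0, 17.6]
ft_force: [0.3, -0.8, 4.1]
finger_gap: -0.2
grip_force: 2.6
time: 4.25
tool_pos: [562.6, 81.9, 101.7]
tcp_rot: [-180.0, 0.1, 17.6]
ft_force: [1.1, 0.0, 1.1]
finger_gap: 0.2
grip_force: 0.5
```

```bash
python3 -m crank '[[0,0,-4,0,0],[0,1,-8,0,0],[0,4.2,-8,0,0],[0,4.2,-8,0,0],[0,4.2,-8,0,0]]'; python3 look.py w2; python3 meas.py w2|head -3
```

```text
time: 4.75
tool_pos: [575.5, 40.6, 181.3]
tcp_rot: [-180.0, 0.1, 17.5]
ft_force: [-0.3, 1.1, -1.1]
finger_gap: 0.1
grip_force: 0.0
4.75 [575.5  40.6 181.3] [-1.7995e+02  9.0000e-02  1.7490e+01] [-0.31  1.1  -1.1 ] 0.051152827168516185
yellow [117 108  22  34 325] z 26.3 jx [-29.7 -20.7 -16.8] jy [-630.  -614.  -607.3]
red [ 68  85  13  22 200] z 23.6 jx [10.6 13.8 17. ] jy [-646.9 -639.3 -632.2]
tip jx -18.3 gap 32.1
```

```bash
python3 -m crank '[[0,0,4,0,0],[0,0,7,0,0],[0,0,7.7,0,0],[0,0,8,0,0],[0,-0.5,8,0,0],[0,-1,8,0,0],[0,-1.5,8,0,0],[0,-2,8,0,0],[0,-2.5,8,0,0],[0,-3,8,0,0],[0,-3.5,8,0,0],[0,-4,8,0,0],[0,-4.2,8,0,0],[0,-4.2,8,0,0],[0,-4.2,5,0,0],[0,0,5,0,0],[0,0,5,0,0],[0,0,5,0,0]]'
python3 -m crank '[[0,0,2,0,0],[0,0,2.7,0,0],[0,0,3,0,0],[0,-0.5,3,0,0],[0,-1,3,0,0],[0,-1.5,3,0,0],[0,-2,3,0,0],[0,-2.5,3,0,0],[0,-3,3,0,0],[0,-3.5,3,0,0],[0,-4,3,0,0],[0,-4.2,3,0,0],[0,-4.2,3,0,0],[0,-4.2,0,0,0],[0,-4,-5,0,0],[0,0,-5,0,0],[0,0,-5,0,0],[0,0,-5,0,0]]'; python3 look.py w3; python3 meas.py w3|head -3
```

```text
time: 6.6
tool_pos: [575.7, 40.2, 131.6]
tcp_rot: [-180.0, 0.1, 17.5]
ft_force: [0.1, 1.0, -0.3]
finger_gap: 0.0
grip_force: 0.0
time: 8.4
tool_pos: [576.0, 40.3, 181.7]
tcp_rot: [-180.0, 0.0, 17.5]
ft_force: [-0.1, -0.1, 0.2]
finger_gap: -0.2
grip_force: 0.0
8.4 [576.   40.3 181.7] [-1.7997e+02  4.0000e-02  1.7470e+01] [-0.12 -0.12  0.24] -0.1872592437675085
yellow [ 85 108  22  35 320] z 26.3 jx [-5.9  2.9  6.7] jy [-629.9 -614.6 -607.1]
red [ 68  86  13  21 191] z 23.5 jx [10.6 13.7 16.9] jy [-646.8 -639.9 -632.8]
tip jx 5.1 gap 8.6
```

```bash
python3 -m crank '[[0,-0.7,4,0,0],[0,-0.7,7,0,0],[0,-0.7,7.7,0,0],[0,-0.7,8,0,0],[0,-1.2,8,0,0],[0,-1.7,8,0,0],[0,-2.2,8,0,0],[0,-2.7,8,0,0],[0,-3.2,8,0,0],[0,-3.7,8,0,0],[0,-3.7,8,0,0],[0,-3.7,5,0,0],[0,-2,0,0,0],[0,0,0,0,0],[0,0,0,0,0],[0,0,0,0,0]]'; python3 look.py w4; python3 meas.py w4|head -3
```

```text
time: 10.05
tool_pos: [575.7, 40.9, 181.4]
tcp_rot: [-180.0, 0.1, 17.5]
ft_force: [-0.5, -0.1, -0.9]
finger_gap: -0.0
grip_force: 0.0
10.05 [575.7  40.9 181.4] [-1.7995e+02  6.0000e-02  1.7520e+01] [-0.49 -0.07 -0.86] -0.008235768763973491
yellow [ 74 108  23  34 318] z 26.4 jx [ 2.8 11.7 15.2] jy [-630.4 -614.4 -607.6]
red [ 69  85  13  22 197] z 23.5 jx [10.5 13.7 17. ] jy [-646.6 -639.6 -632.5]
tip jx 13.7 gap -0.0
```

View pics/w4.png

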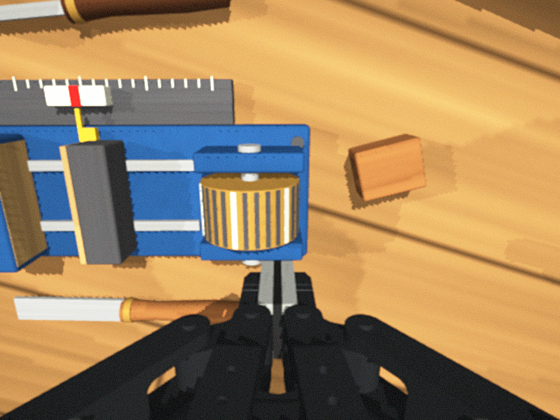

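The pointer tip (78,108) stands at the red band (75,97), but near the picture's edge. I'll check again with it centred.

```bash
python3 -m crank '[[0,-3,-2,0,0],[0,-10,-4,0,0],[0,-10,-4,0,0],[0,-10,-4,0,0],[0,-10,-4,0,0],[0,-10,-4,0,0]]'; python3 look.py w5; cat >> meas.py <<'E'
for a in np.arange(y[:,1].min(),y[:,1].min()+20,2.5):
    m=(y[:,1]>=a)&(y[:,1]<a+2.5);print(round(a,1),y[m,0].min().round(1),y[m,0].max().round(1))
E
python3 meas.py w5; python3 - <<'E'
import cv2
I=cv2.imread("pics/w5.png");cv2.imwrite("pics/w5c.png",cv2.resize(I[50:200,190:390],None,fx=4,fy=4,interpolation=cv2.INTER_CUBIC))
E
```

```text
time: 10.7
tool_pos: [545.4, 135.8, 220.9]
tcp_rot: [-180.0, 0.1, 17.6]
ft_force: [-0.3, 0.8, -0.1]
finger_gap: -0.0
grip_force: 0.0
10.7 [545.4 135.8 220.9] [-1.800e+02  1.200e-01  1.757e+01] [-0.34  0.76 -0.14] -0.03402230256915973
yellow [217 106  17  30 247] z 26.3 jx [ 2.2 11.  15.1] jy [-630.3 -613.7 -606.9]
red [214  86   9  19 142] z 23.6 jx [10.9 14.  17. ] jy [-647.1 -639.9 -632.7]
tip jx 13.6 gap 0.4
wheel -135.18292931370178 -97.19895170709584 -583.3581087070262 -542.5787402213181 85.60674180559914
base ((546.458984375, 141.17076110839844), (108.61660766601562, 256.7434997558594), 17.773765563964844)
-631.1 11.7 15.2
-628.6 11.8 15.3
-626.1 11.9 15.4
-623.6 12.0 14.7
-621.1 12.2 14.8
-618.6 2.1 14.1
-616.1 2.1 14.2
-613.6 2.2 14.3
```

View pics/w5c.png

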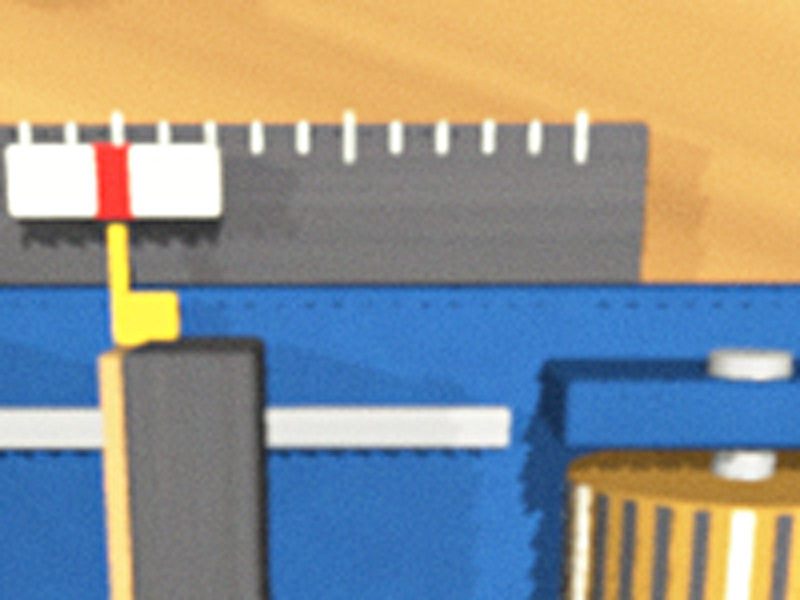

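The pointer tip stands inside the red band, within about 1 mm of its middle (tip at (117,225), band spanning 96–130 at its lower edge). The hand is clear, with the fingertips about 200 mm above the bench.

```bash
python3 -c "from bench import hand_in;print(hand_in())"
```

```text
the job is handed in; nothing more can be done
None
```

I rolled the wheel in four fingertip strokes until the jaw's yellow pointer stood inside the red band, about 1 mm from its middle, and handed the job in at about 11 s with the hand clear of everything; no verdict came back.

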